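# Find and mark the loose grinding-jar lid

## Task

Exactly one of the three clamped grinding jars has a loose lid: twist the lids gently by their grip bars to find it, stopping as soon as a lid resists so that no jar slips round in its clamp. The loose lid gives way easily; turn it by at least 20 degrees to be sure. Then mark that jar: put the steel marker pin fully down into the hole in front of it, let go, and leave the other things on the bench alone.

Things in the scene. Friction and masses are not known exactly. Their poses are not given: they have to be found in the camera images.
- lid_1_grip (a point): Lid of grinding jar 1 (three alike): a steel screw lid 74 mm wide, 14 mm thick, with an upright grip bar on top, 50 mm long, 12 mm thick, 34 mm tall. The point is on the turning axis, inside the bar, 10 mm below its top edge, 24 mm above the lid's flat top: grasp here. x runs along the bar, y across it, z up (the only axis it turns about; it cannot lift).
- lid_1_end (a point): Point on the bar of lid 1, 22 mm from the axis, level with lid_1_grip: shows the turn (3.8 mm is 10 degrees). A sound lid will not turn on its jar; the loose one slips on it at 0.1 to 0.2 N m, alike both ways. Grip with about 40 N, twist slowly and stop at about 0.3 N m about the vertical; turn the hand back before letting go of a lid that held.
- jar_1_lug (a point): Steel lug on the side of jar 1, 42 mm from the jar's axis, 54 mm above the table, 8 mm wide. The jar, a 70 mm wide steel cylinder under lid 1, is held by friction in its clamp and shares the lid's axis; twisted with more than 0.9 N m through a sound lid, the whole jar slips round in its clamp and the lug moves with it (7.3 mm is 10 degrees).
- mark_1 (a point): Mouth of jar 1's marker hole: centre of a blind hole 18 mm wide, 25 mm deep, 85 mm in front of the jar's axis in the fixed 170 x 100 x 30 mm aluminium block that clamps the jar. Heights above the table: mouth 30 mm, flat top of the lid 94 mm, top of its bar 128 mm. x points from the hole to the jar's axis, z up.
- lid_2_grip (a point): Lid of grinding jar 2 (three alike): a steel screw lid 74 mm wide, 14 mm thick, with an upright grip bar on top, 50 mm long, 12 mm thick, 34 mm tall. The point is on the turning axis, inside the bar, 10 mm below its top edge, 24 mm above the lid's flat top: grasp here. x runs along the bar, y across it, z up (the only axis it turns about; it cannot lift).
- lid_2_end (a point): Point on the bar of lid 2, 22 mm from the axis, level with lid_2_grip: shows the turn (3.8 mm is 10 degrees). A sound lid will not turn on its jar; the loose one slips on it at 0.1 to 0.2 N m, alike both ways. Grip with about 40 N, twist slowly and stop at about 0.3 N m about the vertical; turn the hand back before letting go of a lid that held.
- jar_2_lug (a point): Steel lug on the side of jar 2, 42 mm from the jar's axis, 54 mm above the table, 8 mm wide. The jar, a 70 mm wide steel cylinder under lid 2, is held by friction in its clamp and shares the lid's axis; twisted with more than 0.9 N m through a sound lid, the whole jar slips round in its clamp and the lug moves with it (7.3 mm is 10 degrees).
- mark_2 (a point): Mouth of jar 2's marker hole: centre of a blind hole 18 mm wide, 25 mm deep, 85 mm in front of the jar's axis in the fixed 170 x 100 x 30 mm aluminium block that clamps the jar. Heights above the table: mouth 30 mm, flat top of the lid 94 mm, top of its bar 128 mm. x points from the hole to the jar's axis, z up.
- lid_3_grip (a point): Lid of grinding jar 3 (three alike): a steel screw lid 74 mm wide, 14 mm thick, with an upright grip bar on top, 50 mm long, 12 mm thick, 34 mm tall. The point is on the turning axis, inside the bar, 10 mm below its top edge, 24 mm above the lid's flat top: grasp here. x runs along the bar, y across it, z up (the only axis it turns about; it cannot lift).
- lid_3_end (a point): Point on the bar of lid 3, 22 mm from the axis, level with lid_3_grip: shows the turn (3.8 mm is 10 degrees). A sound lid will not turn on its jar; the loose one slips on it at 0.1 to 0.2 N m, alike both ways. Grip with about 40 N, twist slowly and stop at about 0.3 N m about the vertical; turn the hand back before letting go of a lid that held.
- jar_3_lug (a point): Steel lug on the side of jar 3, 42 mm from the jar's axis, 54 mm above the table, 8 mm wide. The jar, a 70 mm wide steel cylinder under lid 3, is held by friction in its clamp and shares the lid's axis; twisted with more than 0.9 N m through a sound lid, the whole jar slips round in its clamp and the lug moves with it (7.3 mm is 10 degrees).
- mark_3 (a point): Mouth of jar 3's marker hole: centre of a blind hole 18 mm wide, 25 mm deep, 85 mm in front of the jar's axis in the fixed 170 x 100 x 30 mm aluminium block that clamps the jar. Heights above the table: mouth 30 mm, flat top of the lid 94 mm, top of its bar 128 mm. x points from the hole to the jar's axis, z up.
- pin_mid (a point): Marker pin: plain steel, 16 mm shaft, 100 mm long, its top 14 mm a 22 mm wide head, 150 g; stands in an equal hole in a grey 60 x 60 x 30 mm block at the right. The point is its middle, 50 mm above its foot, z towards the head. Fully in a hole, the foot is 5 mm and the point 55 mm above the table.
- spoon: Bystander: steel spoon lying on the table, 180 mm long. Origin at its underside (spoon, brush: mid-length). Leave it alone.
- brush: Bystander: flat brush with a blue handle lying on the table, 190 mm long. Origin at its underside (spoon, brush: mid-length). Leave it alone.
- amber_bottle: Bystander: stoppered amber bottle, 64 mm wide, 120 mm tall. Origin at its underside (spoon, brush: mid-length). Leave it alone.
- powder_jar: Bystander: white jar with a blue cap, 80 mm wide, 100 mm tall. Origin at its underside (spoon, brush: mid-length). Leave it alone.
- beaker: Bystander: glass beaker, 68 mm wide, 85 mm tall. Origin at its underside (spoon, brush: mid-length). Leave it alone.
- sample_bottle: Bystander: small amber sample bottle, 44 mm wide, 75 mm tall. Origin at its underside (spoon, brush: mid-length). Leave it alone.
- gasket: Bystander: black rubber ring, 24 mm wide, 5 mm thick, lying on one jar's block beside the jar. Origin at its underside (spoon, brush: mid-length). Leave it alone.
- pin: The same marker pin, with its origin at the centre of its foot, z towards the head.
Things that resemble listed ones, but are neither listed nor needed, are in the scene too. What is shaped like the part that bears lid_3_grip but pink, purple or yellow is not meant.

How it is judged:
On the way, in this order (a step that is already met when the one before it is completed fails the run):
1. the loose lid has been turned by more than about 13 degrees (distance of any of lid_1_end, lid_2_end, lid_3_end from where it was at the start of the episode above 0.005 m), for 0.2 s.
2. the pin is fully in the hole of the jar with the loose lid (((distance of lid_1_end from where it was at the start of the episode above 0.005 m and horizontal distance between pin_mid and mark_1 below 0.004 m) or (distance of lid_2_end from where it was at the start of the episode above 0.005 m and horizontal distance between pin_mid and mark_2 below 0.004 m) or (distance of lid_3_end from where it was at the start of the episode above 0.005 m and horizontal distance between pin_mid and mark_3 below 0.004 m)) and height (world z) of pin_mid below 0.06 m and angle between pin_mid's own z axis and vertical below 0.1 rad), for 0.2 s.
At the end, for the whole second after the job is handed in: Pin released, at rest and fully in the hole of the jar whose lid is loose (4 mm off axis, 5 mm off the bottom, 0.1 rad tilt at most), that lid turned over 13 degrees (5 mm at the bar end); no jar slipped over 5.7 degrees in its clamp (4.2 mm at the lug); bystanders within 30 mm of their starts (all of step 2 and not (distance of any of jar_1_lug, jar_2_lug, jar_3_lug from where it was at the start of the episode above 0.0042 m) and linear speed of pin below 0.02 m/s and distance of each of spoon, brush, amber_bottle, powder_jar, beaker, sample_bottle, gasket from where it was at the start of the episode below 0.03 m); the robot touches nothing.
It fails at once if a jar slipped by more than about 5.7 degrees in its clamp: a sound lid was twisted too hard (distance of any of jar_1_lug, jar_2_lug, jar_3_lug from where it was at the start of the episode above 0.0042 m).
It fails at once if a bystander moved by more than 30 mm (distance of any of spoon, brush, amber_bottle, powder_jar, beaker, sample_bottle, gasket from where it was at the start of the episode above 0.03 m).
It also fails if it takes over 67 s, if anything falls off the work surface, if the arm or the gripper's body presses on something with over 40 N, if the wrist force passes 120 N, or if a joint passes its speed limit or range.

## Robot

A 7-joint arm with a two-finger parallel gripper is mounted at the origin on the work surface. World frame = base frame: x ahead of the robot, y to its left, z up, the work surface at z = 0. Lengths are in m, angles in rad, forces in N, time in s.
With the tool pointing down it reaches from about 0.4 to 0.85 m from the base axis. Payload 4.5 kg.
Tool frame: the origin (TCP) lies midway between the tips of the shut fingers; the grasp point (between the pads) lies 19 mm behind it; y points along the fingers, z is the direction in which the jaws open and shut, and the axes are right-handed (so a half turn about y gives the same grasp; the last joint's range is limited). The gripper opens to 88 mm and grips with 3 to 60 N. Pads are 18 mm wide; open, the fingers measure 123 mm over their backs; the gripper's body (75 mm by 187 mm) begins 45 mm behind the grasp point.
Start: joints at [-1.219, 0.689, -0.195, 1.565, 0.157, 0.902, -0.215], TCP at [0.195, 0.594, 0.239] pointing down, gripper open.
Joint ranges: [-3.01, 3.01], [-0.46, 2.08], [-1.47, 1.51], [0.13, 2.56], [-1, 4.14], [0.04, 2.09], [-2.66, 2.66]. Speed limits (rad/s): [2.57, 2.57, 3.14, 3.14, 3.14, 3.14, 3.14].

## Interface

Orientations are given as a unit quaternion [x, y, z, w].
In Python, from plant import r, snapshot, get_calibration, job, boxes_of gives the robot as it stands. The module is installed in compiled form; this text tells all that it offers.
- The arm moves only by the shell command python3 -m handwheel 'ROWS' [OPENING] [FORCE]. ROWS is JSON, a list that holds one entry, the list of rows, each a list of 6 numbers: the shift along the tool's x, y, z as a fraction of full scale, then the turn, a rotation vector about the tool's x, y, z as a fraction of full scale. In form: [[[x, y, z, wx, wy, wz], ...]]. A call has 1 to 12 rows; each row is the pose to reach, as a shift and turn from the pose commanded when the call began, along the tool's axes at that moment, turning the shorter way round; what a row does not reach only later rows make up. Full scale, the value 1, is 100 cm for a shift and 180 degrees for a turn. A row lasts 1/12 s, in which the tool goes at most 41.7 mm and 7.16 degrees, less where a joint would pass 70% of its speed; a pose out of reach is approached as far as the arm can. A call with a number of a shift or a turn outside -1 to 1 is refused whole. A call with a gripper value outside its range is refused whole. OPENING is the opening, from -1 (shut) to 1 (fully open), set as the call begins (- or left out, the last holds). The fingers move at their own pace and stop on an object; FORCE is the grip in N (left out, the last holds). Time passes only in rows, so rows that repeat a pose let the fingers close. It gives the time, the measured TCP pose, the force and the opening at its end, in the units of the state.
- r.get_state(): the state, without advancing time (a new reading comes with each control period).
- snapshot(name): name is "scene" or "top" or "wrist"; returns the picture (400x640x3 uint8, red, green, blue); there is no depth.
- get_calibration(name): a dict with "fx", "fy", "cx", "cy" (pixels), "k1" (the pictures are not rectified: a ray, as slopes to the right and down, at radius r is drawn at 1 + k1 r^2 times it, then the intrinsics apply), "T" (4x4, takes a point from camera to world coordinates). Camera axes: x right, y down, z forward; pixel columns grow to the right and rows downward; lengths in m; the calibration is good to about 2 mm. A picture is of the moment at which its call begins: read the wrist's pose just before it. get_calibration takes no time and is no camera call; for the wrist camera it gives the pose at the moment of the call.
- job.finish_job(): hands the job in, once; it reports no verdict.
Trained networks look in the newest picture that a camera, given by its name, has taken for a name from the list of things; names that differ only in an ending like _2 or _b are one class to them, and where a whole thing is asked for, a point or a joint stands for the part that bears it (a point fixed in the world has none). Each returns a list of dicts, best first, with "confidence" (0 to 1); they miss things now and then, are a little off and sometimes report something else, mostly with a low value. They report only what shows in the picture. A call takes as long as a camera call. They do not tell look-alikes from the thing itself.
- boxes_of(thing, camera): "bbox" ([left, top, right, bottom] in pixels, round what is visible of it).
The state is a dict: "clock": time; "q": joint angles; "qd": joint speeds; "joint_torque": joint torques, N m; "tool_pos": TCP position; "eef_rot": TCP orientation; "contact_force": force on the tool from outside, world axes, zero at the start; "moment": the same for the moment, N m; "opening": opening from 0.0 (shut) to 1.0 (fully open).
Only numpy, scipy, OpenCV 4.12 (cv2) and the standard library are available. Lean on these libraries where they do the work, as an engineer would, in place of code of your own. Each camera call takes 0.05 s, during which the arm holds its last target. There are 200 camera calls.

## Working session

There is one attempt and no reset: what is moved stays moved. The work goes in short steps, Python scripts to look and compute and a shell command to move; the robot and the scene stay as the last step left them, time stands still between calls to the robot, and variables do not carry over. Pictures are saved under pics/ and viewed, about 8 in all and at most 12, crops included, and the job is handed in when it is done.

```bash
mkdir -p pics
python3 - <<'E'
from plant import r,snapshot,get_calibration,boxes_of
import cv2,numpy as np
print({k:np.round(v,3).tolist() for k,v in r.get_state().items()})
for c in("scene","top"):
    im=snapshot(c);cv2.imwrite(f"pics/{c}0.png",im[:,:,::-1])
    k=get_calibration(c);print(c,[round(float(k[x]),3) for x in("fx","fy","cx","cy","k1")],np.round(k["T"],3).tolist())
    for t in("lid_1_grip","jar_1_lug","mark_1","pin","gasket"):
        print(t,[(np.round(b["bbox"]).astype(int).tolist(),round(b["confidence"],2)) for b in boxes_of(t,c)])
E
```

```text
{'clock': 0.0, 'q': [-1.219, 0.69, -0.195, 1.566, 0.157, 0.902, -0.215], 'qd': [-0.0, -0.001, 0.001, 0.001, -0.001, -0.0, -0.001], 'joint_torque': [0.0, -52.755, -1.267, -15.343, -0.053, 0.006, 0.0], 'tool_pos': [0.195, 0.593, 0.238], 'eef_rot': [0.699, -0.112, 0.112, -0.698], 'contact_force': [-1.067, -0.216, 0.393], 'moment': [0.041, -0.006, -0.016], 'opening': 0.999}
scene [391.973, 391.973, 325.799, 197.924, -0.01] [[0.29, 0.65, -0.702, 1.198], [0.957, -0.182, 0.227, -0.256], [0.02, -0.738, -0.675, 0.762], [0.0, 0.0, 0.0, 1.0]]
lid_1_grip [([265, 197, 300, 231], 0.76), ([395, 178, 446, 234], 0.7)]
jar_1_lug [([266, 200, 298, 240], 0.67)]
mark_1 [([263, 200, 300, 263], 0.83), ([196, 150, 231, 204], 0.78), ([326, 194, 384, 252], 0.72), ([104, 262, 174, 339], 0.69), ([360, 125, 414, 171], 0.68), ([394, 178, 445, 235], 0.63)]
pin [([201, 199, 214, 227], 0.56), ([200, 275, 234, 343], 0.33)]
gasket [([409, 177, 442, 222], 0.35), ([441, 242, 474, 282], 0.19)]
top [517.126, 517.126, 326.318, 199.654, 0.046] [[0.027, -0.992, 0.123, 0.332], [-1.0, -0.026, 0.012, -0.051], [-0.008, -0.123, -0.992, 1.489], [0.0, 0.0, 0.0, 1.0]]
lid_1_grip [([356, 173, 385, 200], 0.81)]
jar_1_lug [([357, 174, 387, 203], 0.64), ([223, 163, 250, 192], 0.57)]
mark_1 [([202, 256, 248, 324], 0.9), ([282, 160, 319, 223], 0.89), ([401, 262, 441, 329], 0.8), ([345, 171, 391, 238], 0.79), ([464, 136, 514, 203], 0.74), ([209, 157, 263, 222], 0.68), ([223, 162, 246, 191], 0.28)]
pin [([424, 217, 439, 228], 0.48)]
gasket []
```

Run:
```python
import cv2
t=cv2.imread("pics/top0.png");cv2.imwrite("pics/top0c.png",cv2.resize(t[100:340,190:520],None,fx=2.4,fy=2.4,interpolation=2))
```

```text
(no output)
```

View pics/scene0.png

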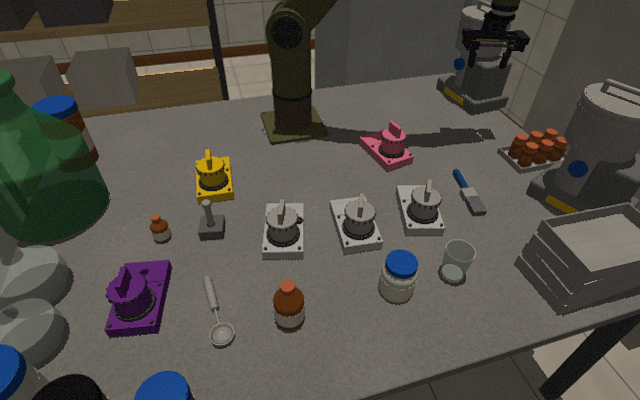

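View pics/top0c.png

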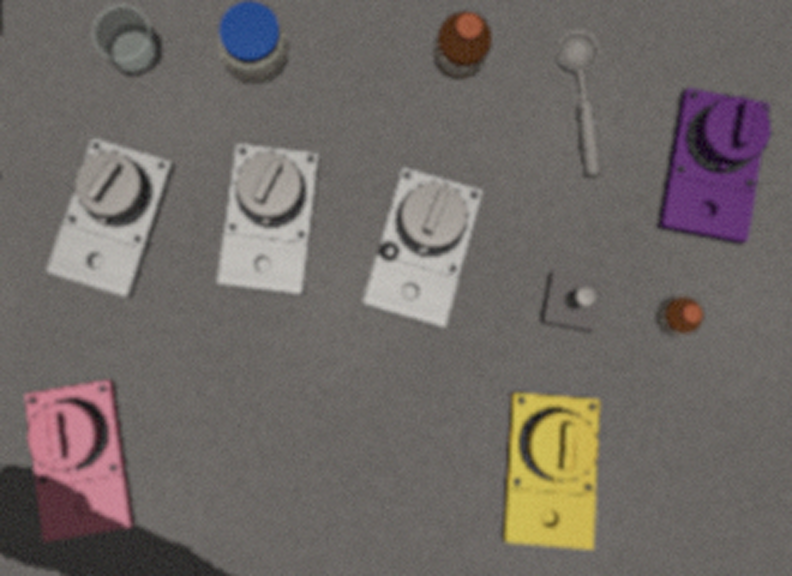

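The three steel jars show in the top crop at (110,188), (270,188) and (432,218). Their holes are at (93,261), (262,264) and (410,291), and the pin head is at (585,296) in the grey block. The pink, purple and yellow look-alikes are excluded by colour.

```bash
cat > h.py <<'E'
import numpy as np,cv2
from scipy.spatial.transform import Rotation as R
from plant import r,snapshot,get_calibration,boxes_of
def p2w(cam,pts,z,k=None):
    k=k or get_calibration(cam);K=np.array([[k["fx"],0,k["cx"]],[0,k["fy"],k["cy"]],[0,0,1]])
    u=cv2.undistortPoints(np.array(pts,float).reshape(-1,1,2),K,np.array([k["k1"],0,0,0.])).reshape(-1,2)
    T=np.array(k["T"]);d=np.c_[u,np.ones(len(u))]@T[:3,:3].T
    return T[:3,3]+d*((z-T[2,3])/d[:,2])[:,None]
def w2p(cam,P,k=None):
    k=k or get_calibration(cam);T=np.linalg.inv(k["T"]);P=np.array(P,float).reshape(-1,3)@T[:3,:3].T+T[:3,3]
    s=P[:,:2]/P[:,2:];s=s*(1+k["k1"]*(s**2).sum(1))[:,None]
    return s*[k["fx"],k["fy"]]+[k["cx"],k["cy"]]
def go(pos,zdir_deg,s=None):
    """row (fractions) to reach TCP pos, tool down, jaw axis at world azimuth zdir_deg (mod 180, nearest)"""
    s=s or r.get_state();A=R.from_quat(s["eef_rot"]);M=A.as_matrix()
    cur=np.degrees(np.arctan2(M[1,2],M[0,2]));d=(zdir_deg-cur+90)%180-90
    a=np.radians(cur+d);z=np.array([np.cos(a),np.sin(a),0]);y=np.array([0,0,-1.]);B=np.c_[np.cross(y,z),y,z]
    rv=(A.inv()*R.from_matrix(B)).as_rotvec()/np.pi
    print("turn",round(d,1),"row",np.round(np.r_[M.T@(np.array(pos)-s["tool_pos"]),rv],4).tolist())
E
python3 - <<'E'
from h import *
c=lambda L:[(190+(x+.5)/2.4-.5,100+(y+.5)/2.4-.5) for x,y in L]
np.set_printoptions(suppress=True,precision=4)
lid=p2w("top",c([(109,186),(271,187),(432,217)]),.094)
hole=p2w("top",c([(93,261),(262,264),(410,291)]),.03);print(lid,hole)
bar=p2w("top",c([(94,198),(122,165),(258,201),(281,168),(429,234),(440,187)]),.128);print("bar",bar)
for i in range(3):
    d=bar[2*i+1]-bar[2*i];print(np.degrees(np.arctan2(d[1],d[0])),bar[2*i:2*i+2].mean(0),np.linalg.norm(d),np.linalg.norm(lid[i]-hole[i]))
print("pin",p2w("top",c([(585,296)]),.105))
print(R.from_quat(r.get_state()["eef_rot"]).as_matrix())
print(get_calibration("wrist"))
E
```

```text
[[ 0.5595  0.2163  0.094 ]
 [ 0.5632  0.0319  0.094 ]
 [ 0.5335 -0.1518  0.094 ]] [[ 0.4797  0.2431  0.03  ]
 [ 0.4814  0.0433  0.03  ]
 [ 0.4541 -0.1321  0.03  ]]
bar [[ 0.54    0.2258  0.128 ]
 [ 0.578   0.1965  0.128 ]
 [ 0.5415  0.0438  0.128 ]
 [ 0.5793  0.0195  0.128 ]
 [ 0.5095 -0.1464  0.128 ]
 [ 0.5624 -0.1576  0.128 ]]
-37.63512762755806 [0.559  0.2111 0.128 ] 0.04793211714773764 0.10571415375893269
-32.77322577831029 [0.5604 0.0316 0.128 ] 0.044956604338847655 0.10449056590670609
-12.025577856852529 [ 0.536 -0.152  0.128] 0.0540742403677938 0.10388686987784217
pin [[ 0.4475 -0.3225  0.105 ]]
[[ 0.9499  0.      0.3125]
 [-0.3125  0.0001  0.9499]
 [-0.     -1.      0.0001]]
{'fx': 353.3664556296763, 'fy': 353.3664556296763, 'cx': 326.42039151448614, 'cy': 200.67923655735012, 'k1': -0.020368056927722675, 'T': array([[ 0.3134,  0.9128,  0.2619,  0.1279],
       [ 0.9496, -0.3013, -0.0861,  0.6152],
       [ 0.0003,  0.2757, -0.9612,  0.3847],
       [ 0.    ,  0.    ,  0.    ,  1.    ]])}
```

Run:
```python
from h import *
go([.559,.213,.20],52.4)
```

```text
turn -19.4 row [0.4645, 0.0387, -0.248, -0.0, 0.1077, -0.0]
```

```bash
python3 -m handwheel '[[[0.4645,0.0387,-0.248,0,0.1077,0],[0.4645,0.0387,-0.248,0,0.1077,0],[0.4645,0.0387,-0.248,0,0.1077,0],[0.4645,0.0387,-0.248,0,0.1077,0],[0.4645,0.0387,-0.248,0,0.1077,0],[0.4645,0.0387,-0.248,0,0.1077,0],[0.4645,0.0387,-0.248,0,0.1077,0],[0.4645,0.0387,-0.248,0,0.1077,0],[0.4645,0.0387,-0.248,0,0.1077,0],[0.4645,0.0387,-0.248,0,0.1077,0],[0.4645,0.0387,-0.248,0,0.1077,0],[0.4645,0.0387,-0.248,0,0.1077,0]]]' 1 40
python3 - <<'E'
from h import *
go([.559,.213,.20],52.4)
E
```

```text
clock: 1.6
tool_pos: [0.541, 0.2315, 0.2021]
eef_rot: [-0.669, 0.228, -0.228, 0.67]
contact_force: [1.3, -0.1, -0.2]
opening: 0.999
turn -0.0 row [0.0255, 0.0021, -0.0037, -0.0002, 0.0, 0.0]
```

```bash
python3 -m handwheel '[[[0.025,0.002,-0.004,0,0,0],[0.025,0.002,-0.004,0,0,0],[0.025,0.002,-0.004,0,0,0]]]'
python3 - <<'E'
from h import *
print(r.get_state()["tool_pos"])
k=get_calibration("wrist");im=snapshot("wrist");b=im[:,:,::-1].copy()
cv2.imwrite("pics/w1.png",cv2.resize(b,(800,500)))
# predicted bar ends & hole
P=[[.54,.2258,.128],[.578,.1965,.128],[.559,.213,.128],[.4797,.2431,.03]]
print(np.round(w2p("wrist",P,k),1).tolist())
E
```

```text
clock: 1.85
tool_pos: [0.5582, 0.2128, 0.1998]
eef_rot: [0.669, -0.229, 0.229, -0.669]
contact_force: [-1.4, 2.2, -0.2]
opening: 1.0
[0.55819817 0.21279391 0.19980769]
[[325.9, 178.9], [326.3, 249.2], [328.4, 213.4], [298.6, 87.2]]
```

View pics/w1.png

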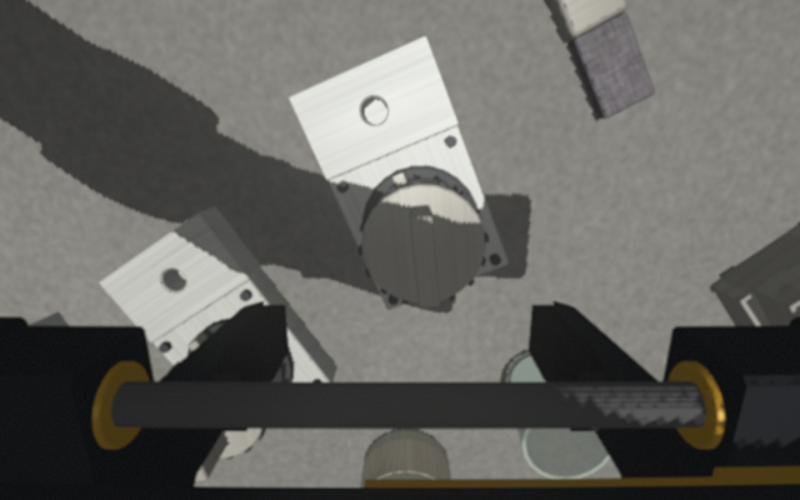

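The wrist view shows jar A's bar in shadow at about (422,260) of the enlarged picture and its hole at (375,110). The bar is a little right of my estimate, so I'll brighten a crop to refine it.

Run:
```python
import cv2,numpy as np
b=cv2.imread("pics/w1.png");b=cv2.resize(b,(640,400))
c=b[110:260,270:410];c=cv2.resize(c,None,fx=4,fy=4,interpolation=2)
c=(255*(c/255.)**.5).astype(np.uint8);cv2.imwrite("pics/w1c.png",c)
```

```text
(no output)
```

View pics/w1c.png

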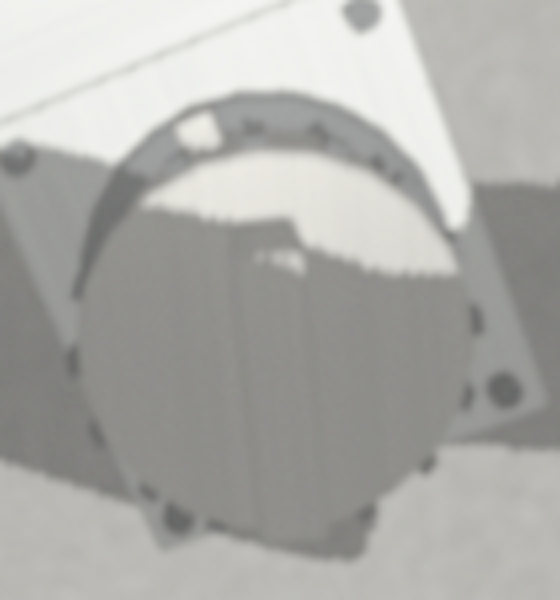

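Run:
```python
from h import *
np.set_printoptions(suppress=True,precision=4)
a=p2w("wrist",[(337.2,174.5),(341,241.5)],.128);d=a[1]-a[0]
ang=np.degrees(np.arctan2(d[1],d[0]));print(a,ang,np.linalg.norm(d),a.mean(0))
print(p2w("wrist",[(338.7,194.5)],.094),p2w("wrist",[(299.8,88)],.03))
l=p2w("wrist",[(338.7,194.5)],.094)[0]
m=(a.mean(0)+l)/2
go([m[0],m[1],.101],ang+90)
```

```text
[[0.5408 0.2353 0.128 ]
 [0.5784 0.2099 0.128 ]] -34.019481018706 0.04537161402350129 [0.5596 0.2226 0.128 ]
[[0.5596 0.2236 0.094 ]] [[0.4793 0.2456 0.03  ]]
turn 3.6 row [-0.0027, 0.099, 0.008, -0.0001, -0.0201, -0.0003]
```

```bash
python3 -m handwheel '[[[-0.003,0.04,0.007,0,-0.02,0],[-0.003,0.08,0.007,0,-0.02,0],[-0.003,0.098,0.007,0,-0.02,0],[-0.003,0.098,0.007,0,-0.02,0],[-0.003,0.098,0.007,0,-0.02,0]]]' 1 40
python3 -m handwheel '[[[0,0,0,0,0,0],[0,0,0,0,0,0],[0,0,0,0,0,0],[0,0,0,0,0,0],[0,0,0,0,0,0],[0,0,0,0,0,0]]]' -1 4
python3 - <<'E'
from h import *
s=r.get_state();M=R.from_quat(s["eef_rot"]).as_matrix()
print(s["moment"],M.T@np.array(s["contact_force"]))
E
```

```text
clock: 2.32
tool_pos: [0.5576, 0.2239, 0.1018]
eef_rot: [0.677, -0.206, 0.205, -0.676]
contact_force: [0.7, -0.1, -0.0]
opening: 1.003
clock: 2.82
tool_pos: [0.5593, 0.2222, 0.1026]
eef_rot: [-0.676, 0.207, -0.207, 0.676]
contact_force: [0.4, -0.3, -0.6]
opening: 0.571
[-0.0207066  -0.02523513  0.00655104] [ 0.54541994  0.61908127 -0.05372725]
```

```bash
python3 -m handwheel '[[[0,0,0,0,0,0],[0,0,0,0,0,0],[0,0,0,0,0,0],[0,0,0,0,0,0],[0,0,0,0,0,0],[0,0,0,0,0,0],[0,0,0,0,0,0],[0,0,0,0,0,0]]]' -1 4
python3 - <<'E'
from h import *
s=r.get_state();M=R.from_quat(s["eef_rot"]).as_matrix()
print(s["moment"],M.T@np.array(s["contact_force"]),np.degrees(np.arctan2(M[1,2],M[0,2])))
E
```

```text
clock: 3.48
tool_pos: [0.5592, 0.2225, 0.102]
eef_rot: [-0.676, 0.207, -0.207, 0.676]
contact_force: [1.8, 0.9, -1.7]
opening: 0.146
[ 0.19450805 -0.1235613   0.05685886] [0.96759772 1.69318896 1.74373463] 56.02367301716589
```

```bash
python3 -m handwheel '[[[0,0,0,0,0,0],[0,0,0,0,0,0],[0,0,0,0,0,0],[0,0,0,0,0,0]]]' -1 40
python3 - <<'E'
from h import *
def rep():
    s=r.get_state();M=R.from_quat(s["eef_rot"]).as_matrix()
    print("mom",np.round(s["moment"],3),"ftool",np.round(M.T@np.array(s["contact_force"]),2),"az",round(np.degrees(np.arctan2(M[1,2],M[0,2])),2))
rep()
E
cat >> h.py <<'E'
def rep():
    s=r.get_state();M=R.from_quat(s["eef_rot"]).as_matrix()
    print("mom",np.round(s["moment"],3),"ftool",np.round(M.T@np.array(s["contact_force"]),2),"az",round(np.degrees(np.arctan2(M[1,2],M[0,2])),2))
E
python3 -m handwheel '[[[0,0,0,0,0.003,0],[0,0,0,0,0.006,0],[0,0,0,0,0.006,0]]]'
python3 -c 'from h import *;rep()'
```

```text
clock: 3.82
tool_pos: [0.5592, 0.2225, 0.102]
eef_rot: [-0.676, 0.207, -0.207, 0.677]
contact_force: [1.5, 2.6, -2.5]
opening: 0.13
mom [ 0.352 -0.348  0.062] ftool [-0.24  2.51  3.01] az 56.02
clock: 4.07
tool_pos: [0.5593, 0.2226, 0.102]
eef_rot: [-0.674, 0.213, -0.213, 0.675]
contact_force: [2.4, 2.2, -4.1]
opening: 0.132
mom [ 0.485 -0.491  0.081] ftool [0.65 4.11 3.19] az 54.91
```

```bash
python3 -m handwheel '[[[0,0,0,0,0.003,0],[0,0,0,0,0.006,0],[0,0,0,0,0.006,0]]]'
python3 -c 'from h import *;rep()'
python3 -m handwheel '[[[0,0,0,0,0.003,0],[0,0,0,0,0.006,0],[0,0,0,0,0.006,0]]]'
python3 -c 'from h import *;rep()'
```

```text
clock: 4.32
tool_pos: [0.5593, 0.2227, 0.1021]
eef_rot: [-0.672, 0.219, -0.22, 0.673]
contact_force: [2.7, 3.6, -4.4]
opening: 0.132
mom [ 0.69  -0.696  0.158] ftool [0.07 4.42 4.54] az 53.82
clock: 4.57
tool_pos: [0.5594, 0.2227, 0.1021]
eef_rot: [-0.67, 0.226, -0.226, 0.67]
contact_force: [3.9, 3.4, -5.2]
opening: 0.131
mom [ 0.717 -0.651  0.122] ftool [1.09 5.23 5.07] az 52.73
```

```bash
python3 -m handwheel '[[[0,0,0,0,0.003,0],[0,0,0,0,0.006,0],[0,0,0,0,0.009,0],[0,0,0,0,0.012,0],[0,0,0,0,0.012,0]]]'
python3 -c 'from h import *;rep()'
python3 -m handwheel '[[[0,0,0,0,0.003,0],[0,0,0,0,0.006,0],[0,0,0,0,0.009,0],[0,0,0,0,0.009,0]]]'
python3 -c 'from h import *;rep()'
```

```text
clock: 4.98
tool_pos: [0.5595, 0.2228, 0.1021]
eef_rot: [-0.665, 0.238, -0.239, 0.666]
contact_force: [4.5, 4.2, -5.0]
opening: 0.134
mom [ 0.79  -0.744  0.131] ftool [0.81 4.96 6.09] az 50.58
clock: 5.32
tool_pos: [0.5596, 0.2229, 0.1021]
eef_rot: [-0.662, 0.248, -0.248, 0.663]
contact_force: [4.7, 4.2, -6.2]
opening: 0.13
mom [ 0.758 -0.815  0.11 ] ftool [0.76 6.25 6.28] az 48.96
```

Torque has levelled off at 0.11–0.16 N m over 7°, with the opening unchanged, so this lid is loose. I'll turn it on to about 30° in total.

```bash
python3 -m handwheel '[[[0,0,0,0,0.01,0],[0,0,0,0,0.02,0],[0,0,0,0,0.03,0],[0,0,0,0,0.04,0],[0,0,0,0,0.05,0],[0,0,0,0,0.06,0],[0,0,0,0,0.06,0]]]'
python3 -c 'from h import *;rep()'
python3 -m handwheel '[[[0,0,0,0,0.01,0],[0,0,0,0,0.02,0],[0,0,0,0,0.03,0],[0,0,0,0,0.04,0],[0,0,0,0,0.05,0],[0,0,0,0,0.06,0],[0,0,0,0,0.07,0],[0,0,0,0,0.07,0],[0,0,0,0,0.07,0],[0,0,0,0,0.07,0]]]'
python3 -c 'from h import *;rep()'
```

```text
clock: 5.9
tool_pos: [0.56, 0.2234, 0.102]
eef_rot: [-0.635, 0.309, -0.31, 0.637]
contact_force: [5.8, 4.4, -6.8]
opening: 0.136
mom [ 0.901 -0.961  0.086] ftool [0.13 6.82 7.26] az 38.11
clock: 6.73
tool_pos: [0.5608, 0.2239, 0.1021]
eef_rot: [-0.597, 0.376, -0.378, 0.6]
contact_force: [6.3, 5.4, -8.9]
opening: 0.133
mom [ 1.038 -1.265  0.07 ] ftool [-2.14  8.95  8.  ] az 25.57
```

```bash
python3 -m handwheel '[[[0,0,0,0,0,0],[0,0,0,0,0,0],[0,0,0,0,0,0],[0,0,0,0,0,0],[0,0,0,0,0,0],[0,0,0,0,0,0],[0,-0.04,0,0,0,0],[0,-0.08,0,0,0,0],[0,-0.098,0,0,0,0],[0,-0.098,0,0,0,0],[0,-0.098,0,0,0,0]]]' 1 40
python3 - <<'E'
from h import *
rep()
k=get_calibration("wrist");im=snapshot("wrist");b=im[:,:,::-1]
b=(255*(b/255.)**.6).astype(np.uint8)
cv2.imwrite("pics/w2.png",cv2.resize(b,(800,500)))
go([.4475,-.3225,.26],0)
E
```

```text
clock: 7.65
tool_pos: [0.5594, 0.2222, 0.2011]
eef_rot: [-0.598, 0.377, -0.377, 0.599]
contact_force: [-0.9, 0.2, -0.5]
opening: 0.942
mom [-0.04   0.049  0.041] ftool [-0.63  0.49 -0.74] az 25.58
turn -25.6 row [0.4431, -0.06, -0.3352, 0.0003, 0.1421, 0.0]
```

View pics/w2.png

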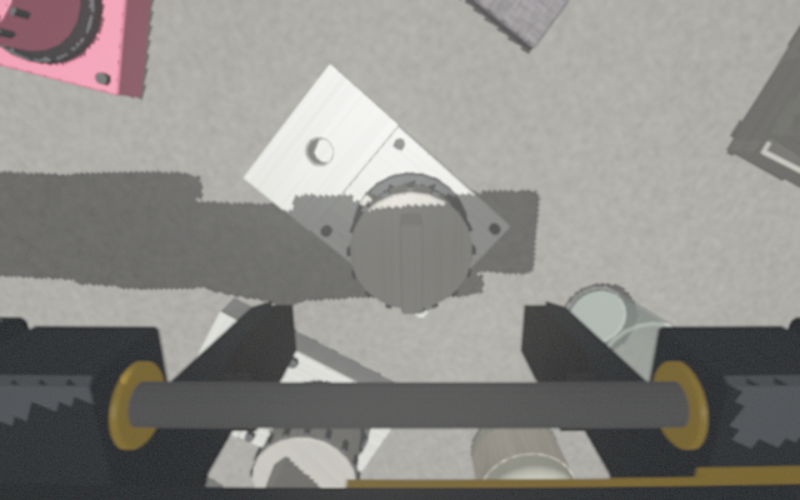

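The bar is now in line with the gripper and turned about 30° from its start. The block's hole is at (320,151). Now for the pin.

```bash
python3 - <<'E'
from h import *
np.set_printoptions(precision=4,suppress=True)
print("hole",p2w("wrist",[(320/1.25,151/1.25)],.03),"lid",p2w("wrist",[(411/1.25,251/1.25)],.094))
go([.4475,-.3225,.2],20)
E
python3 -m handwheel '[[[0.45,-0.05,-0.32,0,0.14,0],[0.45,-0.05,-0.32,0,0.14,0],[0.45,-0.05,-0.32,0,0.14,0],[0.45,-0.05,-0.32,0,0.14,0],[0.45,-0.05,-0.32,0,0.14,0],[0.45,-0.05,-0.32,0,0.14,0],[0.45,-0.05,-0.32,0,0.14,0],[0.45,-0.05,-0.32,0,0.14,0],[0.45,-0.05,-0.32,0,0.14,0],[0.45,-0.05,-0.32,0,0.14,0],[0.45,-0.05,-0.32,0,0.14,0],[0.45,-0.05,-0.32,0,0.14,0]]]' 1 40
python3 -c 'from h import *;go([.4475,-.3225,.2],20)'
```

```text
hole [[0.4798 0.2425 0.03  ]] lid [[0.5604 0.2207 0.094 ]]
turn -5.6 row [0.4431, -0.0, -0.3352, 0.0003, 0.031, -0.0]
clock: 8.7
tool_pos: [0.4721, -0.2698, 0.2435]
eef_rot: [0.502, -0.5, 0.497, -0.501]
contact_force: [0.4, 0.1, -0.6]
opening: 0.999
turn 19.6 row [0.0526, 0.0435, -0.0248, 0.001, -0.109, -0.0008]
```

```bash
python3 -m handwheel '[[[0.053,0.043,-0.025,0,-0.109,0],[0.053,0.043,-0.025,0,-0.109,0],[0.053,0.043,-0.025,0,-0.109,0],[0.053,0.043,-0.025,0,-0.109,0],[0.053,0.043,-0.025,0,-0.109,0],[0.053,0.043,-0.025,0,-0.109,0]]]'
python3 - <<'E'
from h import *
rep();s=r.get_state();np.save("s.npy",s["tool_pos"])
k=get_calibration("wrist");im=snapshot("wrist");np.save("k.npy",k["T"])
cv2.imwrite("pics/w3.png",cv2.resize(im[:,:,::-1],(800,500)))
print(w2p("wrist",[[.4475,-.3225,.105]],k)*1.25)
print([(np.round(b["bbox"]).tolist(),b["confidence"]) for b in boxes_of("pin","wrist")])
E
```

```text
clock: 9.2
tool_pos: [0.4499, -0.3203, 0.2017]
eef_rot: [-0.579, 0.406, -0.405, 0.58]
contact_force: [-0.2, -0.3, 1.2]
opening: 0.999
mom [-0.106  0.047  0.032] ftool [ 0.2  -1.17 -0.25] az 19.99
[[403.18518958 254.38766659]]
[([309.0, 171.0, 338.0, 218.0], 0.58), ([473.0, 0.0, 610.0, 77.0], 0.57)]
```

View pics/w3.png

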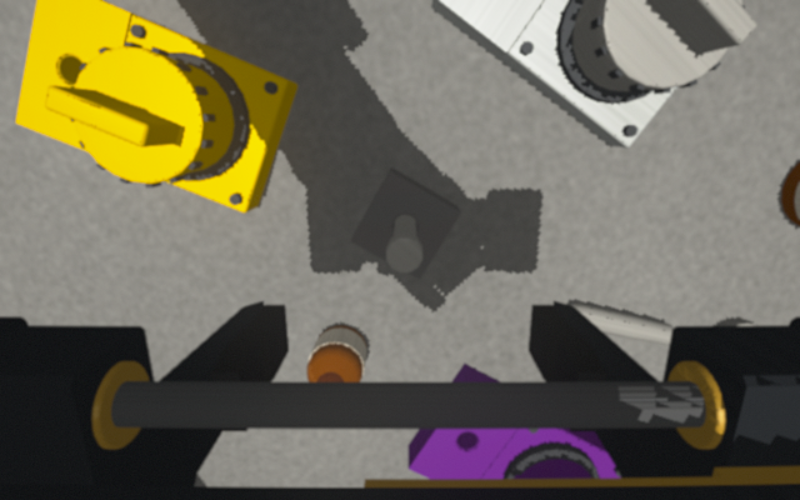

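The pin head is at (404,252), matching the prediction of (403,254). The sample bottle at (337,355) is nearby, so I'll go down half open.

Run:
```python
from h import *
p=p2w("wrist",[(404/1.25,252/1.25),(337/1.25,360/1.25)],[.105,.075] and .105);b=p2w("wrist",[(337/1.25,360/1.25)],.07)
print(p[0],b)
s=r.get_state();M=R.from_quat(s["eef_rot"]).as_matrix();print("bottle rel tool",M.T@(b[0]-p[0]))
go([p[0][0],p[0][1],.059],20)
```

```text
[ 0.44789847 -0.32137125  0.105     ] [[ 0.43359441 -0.42181296  0.07      ]]
bottle rel tool [ 0.08944557  0.03495435 -0.04791477]
turn -0.1 row [0.0001, 0.1433, -0.0027, -0.0002, 0.0003, -0.0001]
```

```bash
python3 -m handwheel '[[[0,0.02,-0.003,0,0,0],[0,0.04,-0.003,0,0,0],[0,0.06,-0.003,0,0,0],[0,0.08,-0.003,0,0,0],[0,0.11,-0.003,0,0,0],[0,0.143,-0.003,0,0,0],[0,0.143,-0.003,0,0,0],[0,0.143,-0.003,0,0,0]]]' 0 4
python3 -m handwheel '[[[0,0,0,0,0,0],[0,0,0,0,0,0],[0,0,0,0,0,0],[0,0,0,0,0,0],[0,0,0,0,0,0],[0,0,0,0,0,0]]]' -1 4
python3 -c 'from h import *;rep()'
```

```text
clock: 9.97
tool_pos: [0.4463, -0.3214, 0.0585]
eef_rot: [0.58, -0.406, 0.404, -0.579]
contact_force: [0.2, 0.3, 0.7]
opening: 0.502
clock: 10.47
tool_pos: [0.4476, -0.3234, 0.0605]
eef_rot: [-0.579, 0.404, -0.407, 0.579]
contact_force: [-0.6, 0.5, 6.8]
opening: 0.243
mom [-0.031  0.     0.012] ftool [-0.62 -6.81 -0.41] az 19.99
```

```bash
python3 -m handwheel '[[[0,0,0,0,0,0],[0,0,0,0,0,0],[0,0,0,0,0,0],[0,0,0,0,0,0]]]' -1 4
python3 -c 'from h import *;rep()'
```

```text
clock: 10.8
tool_pos: [0.4477, -0.3234, 0.0605]
eef_rot: [-0.579, 0.404, -0.407, 0.579]
contact_force: [0.8, -0.1, 7.1]
opening: 0.244
mom [ 0.024  0.009 -0.041] ftool [ 0.44 -7.07  0.75] az 19.99
```

```bash
python3 -m handwheel '[[[0,0,0,0,0,0],[0,0,0,0,0,0],[0,0,0,0,0,0],[0,0.005,0,0,0,0],[0,0.010,0,0,0,0],[0,0.010,0,0,0,0]]]' 0 4
python3 -c 'from h import *;rep()'
python3 -m handwheel '[[[0,0,0,0,0,0],[0,0,0,0,0,0],[0,0,0,0,0,0],[0,0,0,0,0,0],[0,0,0,0,0,0],[0,0,0,0,0,0],[0,0,0,0,0,0]]]' -1 4
python3 -c 'from h import *;rep()'
```

```text
clock: 11.3
tool_pos: [0.4459, -0.3222, 0.0479]
eef_rot: [0.579, -0.406, 0.405, -0.579]
contact_force: [0.1, -0.3, 0.3]
opening: 0.499
mom [-0.033  0.055  0.012] ftool [ 0.28 -0.28 -0.  ] az 20.01
clock: 11.88
tool_pos: [0.4466, -0.3227, 0.0492]
eef_rot: [-0.579, 0.405, -0.406, 0.579]
contact_force: [-0.1, -0.8, -0.9]
opening: 0.247
mom [-0.038  0.029 -0.021] ftool [ 0.71  0.87 -0.36] az 20.01
```

Run:
```python
from h import *
rep()
im=snapshot("wrist");k=get_calibration("wrist")
b=(255*(im[:,:,::-1]/255.)**.5).astype(np.uint8)
w=cv2.resize(b[130:330,170:490],(800,500),interpolation=2)
s=snapshot("scene")[:,:,::-1]; cv2.imwrite("pics/w4.png",np.vstack([cv2.resize(w,(480,300)),cv2.resize((255*(s/255.)**.6).astype(np.uint8)[140:260,110:302],(480,300),interpolation=2)]))
```

```text
mom [-0.038  0.029 -0.021] ftool [ 0.71  0.87 -0.36] az 20.01
```

View pics/w4.png

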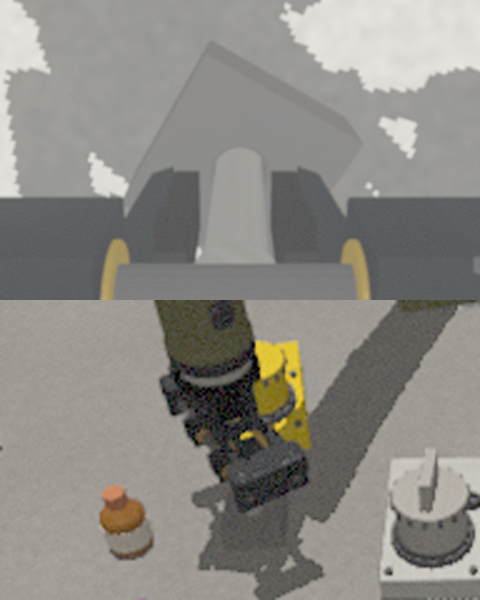

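The fingers stop on the 22 mm head, so I'll grip the head itself, 31 mm higher.

```bash
python3 -m handwheel '[[[0,0,0,0,0,0],[0,0,0,0,0,0],[0,0,0,0,0,0],[0,-0.015,0,0,0,0],[0,-0.03,0,0,0,0],[0,-0.03,0,0,0,0]]]' 0 4
python3 -m handwheel '[[[0,0,0,0,0,0],[0,0,0,0,0,0],[0,0,0,0,0,0],[0,0,0,0,0,0],[0,0,0,0,0,0],[0,0,0,0,0,0],[0,0,0,0,0,0]]]' -1 4
python3 -c 'from h import *;rep()'
python3 -m handwheel '[[[0,0,0,0,0,0],[0,0,0,0,0,0],[0,0,0,0,0,0]]]' -1 40
python3 -c 'from h import *;rep()'
```

```text
clock: 12.48
tool_pos: [0.4477, -0.3236, 0.0811]
eef_rot: [-0.579, 0.404, -0.407, 0.579]
contact_force: [-0.2, -0.2, -0.6]
opening: 0.497
clock: 13.07
tool_pos: [0.4463, -0.3225, 0.0787]
eef_rot: [-0.579, 0.406, -0.405, 0.579]
contact_force: [-0.2, 0.4, -1.3]
opening: 0.242
mom [-0.042  0.019 -0.008] ftool [-0.46  1.34 -0.09] az 20.01
clock: 13.32
tool_pos: [0.4465, -0.3227, 0.0791]
eef_rot: [-0.579, 0.406, -0.406, 0.579]
contact_force: [0.9, 0.5, -2.1]
opening: 0.22
mom [-0.054 -0.013 -0.027] ftool [-0.17  2.05  0.97] az 20.0
```

```bash
python3 -m handwheel '[[[0,-0.015,0,0,0,0],[0,-0.03,0,0,0,0],[0,-0.06,0,0,0,0],[0,-0.09,0,0,0,0],[0,-0.12,0,0,0,0],[0,-0.15,0,0,0,0],[0,-0.15,0,0,0,0],[0,-0.15,0,0,0,0]]]' -1 40
python3 - <<'E'
from h import *
rep();go([.4797,.2436,.23],75)
im=snapshot("scene")
print([(np.round(b["bbox"]).tolist(),b["confidence"]) for b in boxes_of("pin","scene")])
s=(255*(im[:,:,::-1]/255.)**.6).astype(np.uint8)
cv2.imwrite("pics/s5.png",cv2.resize(s[90:290,100:300],(600,600),interpolation=2))
E
```

```text
clock: 13.98
tool_pos: [0.4472, -0.3232, 0.2306]
eef_rot: [-0.579, 0.404, -0.407, 0.579]
contact_force: [0.3, 0.2, -2.4]
opening: 0.224
mom [-0.008  0.065 -0.007] ftool [-0.06  2.44  0.34] az 20.0
turn 55.0 row [-0.5216, -0.0004, 0.2243, -0.0002, -0.3056, 0.0012]
[([192.0, 165.0, 201.0, 188.0], 0.61)]
```

View pics/s5.png

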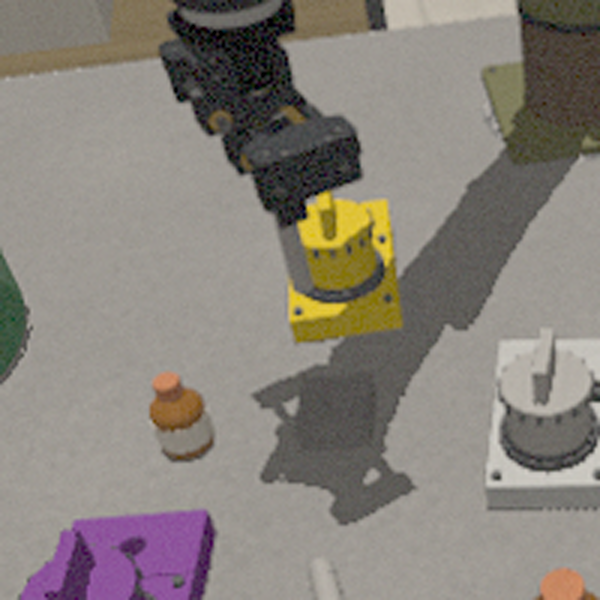

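The pin hangs in the gripper at (292,255). Carrying it to the hole.

```bash
python3 -m handwheel '[[[-0.03,0,0.013,0,-0.02,0],[-0.07,0,0.03,0,-0.05,0],[-0.11,0,0.047,0,-0.08,0],[-0.15,0,0.065,0,-0.11,0],[-0.19,0,0.082,0,-0.13,0],[-0.23,0,0.099,0,-0.16,0],[-0.27,0,0.116,0,-0.19,0],[-0.31,0,0.133,0,-0.22,0],[-0.35,0,0.151,0,-0.24,0],[-0.39,0,0.168,0,-0.26,0],[-0.43,0,0.185,0,-0.28,0],[-0.47,0,0.202,0,-0.3056,0]]]'
python3 -c 'from h import *;go([.4797,.2436,.19],75)'
```

```text
clock: 15.08
tool_pos: [0.4731, 0.1691, 0.2274]
eef_rot: [0.702, -0.092, 0.09, -0.701]
contact_force: [0.9, -0.7, -1.6]
opening: 0.22
turn -0.2 row [-0.0125, 0.0373, 0.0738, 0.0007, 0.0012, -0.001]
```

```bash
python3 -m handwheel '[[[-0.004,0,0.025,0,0,0],[-0.009,0,0.05,0,0,0],[-0.012,0.01,0.074,0,0,0],[-0.012,0.03,0.074,0,0,0],[-0.012,0.05,0.074,0,0,0],[-0.012,0.067,0.074,0,0,0],[-0.012,0.067,0.074,0,0,0],[-0.012,0.067,0.074,0,0,0],[-0.012,0.067,0.074,0,0,0]]]'
python3 - <<'E'
from h import *
rep();s=r.get_state();tp=np.array(s["tool_pos"]);print(tp)
im=snapshot("wrist");k=get_calibration("wrist")
b=(255*(im[:,:,::-1]/255.)**.5).astype(np.uint8)
cv2.imwrite("pics/w6.png",cv2.resize(b[100:280,230:440],(700,600),interpolation=2))
f=tp-[0,0,.0745]
f2=lambda P:((w2p("wrist",P,k)-[230,100])*[700/210,600/180]).round(0).tolist()
print("foot",f,f2([f]),"hole",f2([[.4797,.2436,.03]]))
for a in("foot","hole"):
    z,c=(f[2],f) if a=="foot" else (.03,np.array([.4797,.2436,.03]))
    rr=.008 if a=="foot" else .009
    print(a,f2([[c[0]+rr,c[1],z],[c[0]-rr,c[1],z],[c[0],c[1]+rr,z],[c[0],c[1]-rr,z]]))
np.save("k6.npy",k,allow_pickle=True)
E
```

```text
clock: 15.83
tool_pos: [0.4819, 0.2421, 0.1621]
eef_rot: [0.701, -0.092, 0.092, -0.701]
contact_force: [0.6, 0.6, -0.9]
opening: 0.223
mom [ 0.048 -0.048  0.012] ftool [0.4  0.85 0.7 ] az 75.01
[0.48192177 0.24208794 0.16205254]
foot [0.48192177 0.24208794 0.08755254] [[323.0, 370.0]] hole [[326.0, 288.0]]
foot [[334.0, 407.0], [313.0, 332.0], [363.0, 360.0], [284.0, 380.0]]
hole [[336.0, 323.0], [317.0, 253.0], [362.0, 279.0], [291.0, 297.0]]
```

View pics/w6.png

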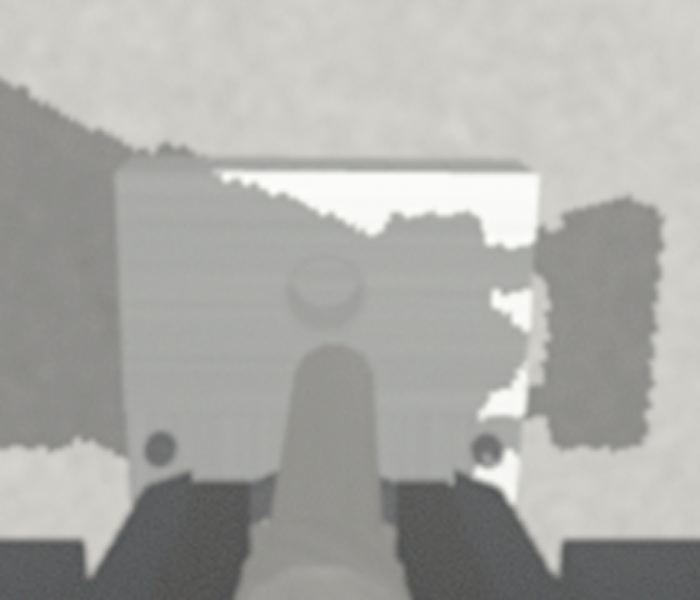

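The hole is at (326,291) and the pin foot at about (333,383). The foot needs to move about 4.5 mm toward the robot, so I'll correct that, lower and look again.

```bash
python3 -m handwheel '[[[-0.0045,0.01,-0.001,0,0,0],[-0.0045,0.025,-0.001,0,0,0],[-0.0045,0.042,-0.001,0,0,0],[-0.0045,0.042,-0.001,0,0,0],[-0.0045,0.042,-0.001,0,0,0],[-0.0045,0.042,-0.001,0,0,0]]]'
python3 - <<'E'
from h import *
rep();s=r.get_state();tp=np.array(s["tool_pos"]);print(tp)
im=snapshot("wrist");k=get_calibration("wrist")
b=(255*(im[:,:,::-1]/255.)**.4).astype(np.uint8)
cv2.imwrite("pics/w7.png",cv2.resize(b[130:250,260:400],(700,600),interpolation=2))
f=tp-[0,0,.0745]
f2=lambda P:((w2p("wrist",P,k)-[260,130])*5).round(0).tolist()
for n,c,rr in(("foot",f,.008),("hole",np.array([.4803,.2437,.03]),.009)):
    print(n,c,f2([c,c+[rr,0,0],c+[0,rr,0]]))
E
```

```text
clock: 16.38
tool_pos: [0.4781, 0.2427, 0.1213]
eef_rot: [-0.701, 0.092, -0.093, 0.702]
contact_force: [-0.4, 0.2, -0.8]
opening: 0.222
mom [0.034 0.005 0.019] ftool [-0.46  0.78  0.06] az 75.0
[0.47810404 0.2426902  0.12128633]
foot [0.47810404 0.2426902  0.04678633] [[336.0, 407.0], [351.0, 463.0], [395.0, 392.0]]
hole [0.4803 0.2437 0.03  ] [[346.0, 383.0], [363.0, 442.0], [408.0, 367.0]]
```

View pics/w7.png

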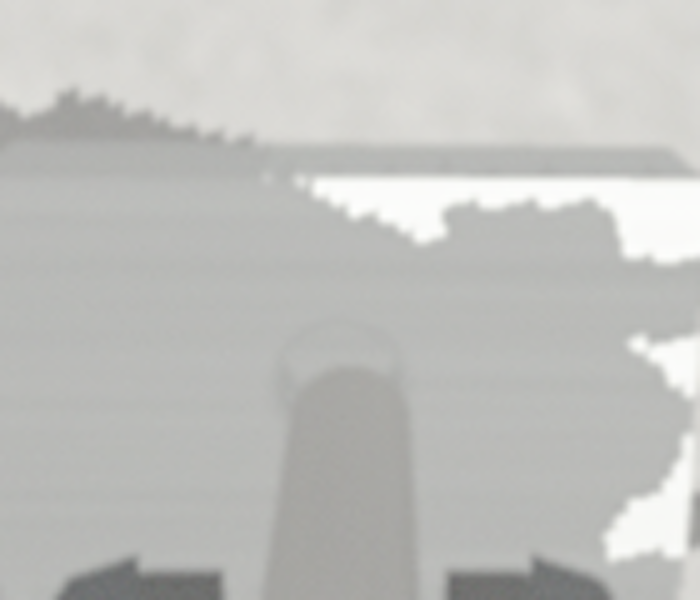

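The foot at (350,424) is about 1.5 mm off the hole, which is centred at (339,379). I'll apply a small correction and lower gently.

```bash
python3 -m handwheel '[[[-0.001,0,-0.0012,0,0,0],[-0.001,0.006,-0.0012,0,0,0],[-0.001,0.012,-0.0012,0,0,0],[-0.001,0.018,-0.0012,0,0,0],[-0.001,0.018,-0.0012,0,0,0],[-0.001,0.018,-0.0012,0,0,0]]]'
python3 -c 'from h import *;rep()'
python3 -m handwheel '[[[0,0.002,0,0,0,0],[0,0.004,0,0,0,0],[0,0.004,0,0,0,0],[0,0.004,0,0,0,0]]]'
python3 -c 'from h import *;rep()'
```

```text
clock: 16.93
tool_pos: [0.4773, 0.2418, 0.1025]
eef_rot: [-0.701, 0.092, -0.093, 0.701]
contact_force: [0.6, -0.7, 6.4]
opening: 0.221
mom [-0.077 -0.046  0.006] ftool [ 0.77 -6.39 -0.54] az 75.0
clock: 17.27
tool_pos: [0.4805, 0.2423, 0.1012]
eef_rot: [-0.699, 0.09, -0.096, 0.703]
contact_force: [2.4, -2.4, 24.5]
opening: 0.224
mom [-0.632 -0.36   0.009] ftool [  3.1  -24.51  -1.56] az 74.94
```

```bash
python3 -m handwheel '[[[0,-0.004,0,0,0,0],[0,-0.009,0,0,0,0],[0,-0.009,0,0,0,0],[0,-0.009,0,0,0,0],[0,-0.009,0,0,0,0]]]'
python3 - <<'E'
from h import *
rep();s=r.get_state();tp=np.array(s["tool_pos"]);print(tp)
im=snapshot("wrist");k=get_calibration("wrist")
b=cv2.cvtColor(im,cv2.COLOR_RGB2GRAY)[170:260,280:380].astype(float)
b=np.clip((b-40)/(115-40),0,1)
b=np.clip(cv2.createCLAHE(4,(3,3)).apply((b*255).astype(np.uint8)),0,255)
cv2.imwrite("pics/w8.png",cv2.resize(b,(700,630),interpolation=2))
f=tp-[0,0,.0745]
f2=lambda P:((w2p("wrist",P,k)-[280,170])*7).round(0).tolist()
h=np.array([.4803,.2437,.03])
for n,c,rr in(("foot",f,.008),("hole",h,.009),("foot over hole",np.r_[h[:2],f[2]],.008),("head",tp+[0,0,.0255],.011)):
    print(n,c,f2([c,c+[rr,0,0],c+[0,rr,0]]))
E
```

```text
clock: 17.68
tool_pos: [0.4756, 0.2413, 0.1066]
eef_rot: [0.701, -0.092, 0.092, -0.701]
contact_force: [0.8, 0.3, -0.5]
opening: 0.225
mom [ 0.01   0.041 -0.018] ftool [0.69 0.54 0.47] az 75.03
[0.47560342 0.24131475 0.10656127]
foot [0.47560342 0.24131475 0.03206127] [[333.0, 293.0], [355.0, 371.0], [416.0, 272.0]]
hole [0.4803 0.2437 0.03  ] [[370.0, 325.0], [394.0, 412.0], [462.0, 302.0]]
foot over hole [0.4803     0.2437     0.03206127] [[371.0, 332.0], [392.0, 410.0], [453.0, 311.0]]
head [0.47560342 0.24131475 0.13206127] [[338.0, 850.0], [389.0, 1019.0], [533.0, 803.0]]
```

View pics/w8.png

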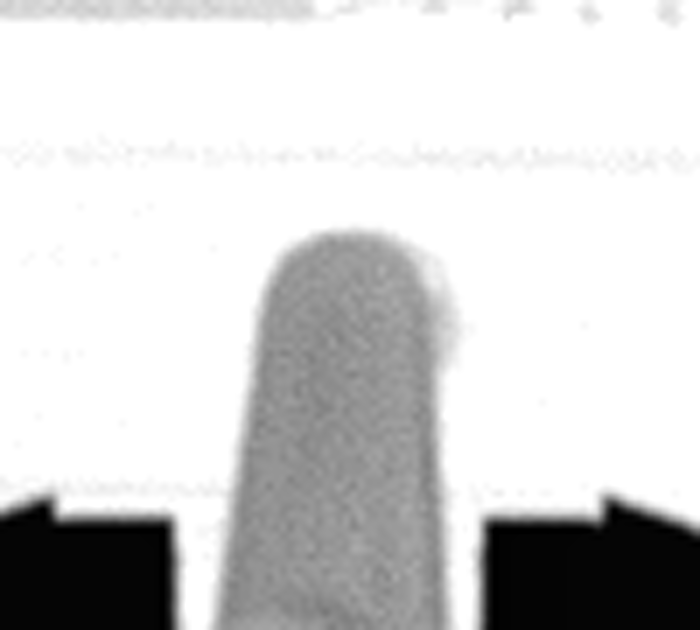

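The foot's near edge is at (346,232) and the hole rim shows at (458,325). The pin therefore has to go about 2.3 mm in +x and 1.4 mm in +y.

```bash
python3 -m handwheel '[[[0.0018,-0.001,0.0019,0,0,0],[0.0018,-0.001,0.0019,0,0,0],[0.0018,-0.001,0.0019,0,0,0],[0.0018,-0.001,0.0019,0,0,0],[0.0018,-0.001,0.0019,0,0,0],[0.0018,-0.001,0.0019,0,0,0]]]'
python3 -m handwheel '[[[0,0.002,0,0,0,0],[0,0.004,0,0,0,0],[0,0.006,0,0,0,0],[0,0.007,0,0,0,0],[0,0.007,0,0,0,0]]]'
python3 -c 'from h import *;rep()'
```

```text
clock: 18.23
tool_pos: [0.4783, 0.2428, 0.1081]
eef_rot: [-0.701, 0.092, -0.092, 0.701]
contact_force: [0.1, -0.4, -1.7]
opening: 0.22
clock: 18.65
tool_pos: [0.4782, 0.2427, 0.1008]
eef_rot: [0.701, -0.092, 0.092, -0.701]
contact_force: [-0.8, -0.7, -1.6]
opening: 0.219
mom [-0.084  0.047 -0.049] ftool [-0.56  1.56 -0.85] az 75.02
```

```bash
python3 -m handwheel '[[[0,0.002,0,0,0,0],[0,0.004,0,0,0,0],[0,0.006,0,0,0,0],[0,0.006,0,0,0,0]]]'
python3 -c 'from h import *;rep()'
```

```text
clock: 18.98
tool_pos: [0.4781, 0.2427, 0.0947]
eef_rot: [0.701, -0.092, 0.092, -0.701]
contact_force: [0.0, 0.3, -1.5]
opening: 0.221
mom [-0.085 -0.06   0.005] ftool [-0.05  1.46  0.34] az 75.02
```

It's in the hole with no resistance. Continuing down to a TCP height of about 0.080 m.

```bash
python3 -m handwheel '[[[0,0.003,0,0,0,0],[0,0.006,0,0,0,0],[0,0.009,0,0,0,0],[0,0.012,0,0,0,0],[0,0.012,0,0,0,0]]]'
python3 -c 'from h import *;rep()'
python3 -m handwheel '[[[0,0.002,0,0,0,0],[0,0.003,0,0,0,0],[0,0.003,0,0,0,0]]]'
python3 -c 'from h import *;rep()'
```

```text
clock: 19.4
tool_pos: [0.478, 0.2427, 0.0825]
eef_rot: [0.701, -0.092, 0.092, -0.701]
contact_force: [-0.1, -0.0, -1.7]
opening: 0.224
mom [-0.051 -0.047 -0.025] ftool [-0.09  1.67 -0.03] az 75.02
clock: 19.65
tool_pos: [0.4783, 0.2428, 0.08]
eef_rot: [-0.701, 0.092, -0.092, 0.701]
contact_force: [0.3, -0.6, -1.1]
opening: 0.224
mom [-0.042 -0.023 -0.031] ftool [ 0.42  1.11 -0.47] az 75.02
```

```bash
python3 -m handwheel '[[[0,0.001,0,0,0,0],[0,0.001,0,0,0,0],[0,0.001,0,0,0,0],[0,0.001,0,0,0,0],[0,0.001,0,0,0,0],[0,0.001,0,0,0,0],[0,0.001,0,0,0,0]]]' 0.3 4
python3 -c 'from h import *;rep()'
python3 -m handwheel '[[[0,-0.01,0,0,0,0],[0,-0.03,0,0,0,0],[0,-0.06,0,0,0,0],[0,-0.09,0,0,0,0],[0,-0.12,0,0,0,0],[0,-0.12,0,0,0,0],[0,-0.12,0,0,0,0],[0,-0.12,0,0,0,0]]]'
python3 - <<'E'
from h import *
rep();s=r.get_state();tp=np.array(s["tool_pos"]);print(tp)
im=snapshot("wrist");k=get_calibration("wrist");t=snapshot("top")
b=(255*(im[:,:,::-1]/255.)**.5).astype(np.uint8)
sc=snapshot("scene")[:,:,::-1];sc=(255*(sc/255.)**.7).astype(np.uint8)
cv2.imwrite("pics/w9.png",np.hstack([cv2.resize(b[80:280,220:440],(440,400)),cv2.resize(sc[110:280,320:480],(350,400),interpolation=2)]))
print("pred head top",(w2p("wrist",[[.4803,.2437,.105]],k)-[220,80])*2,"hole",(w2p("wrist",[[.4803,.2437,.03]],k)-[220,80])*2)
E
```

```text
clock: 20.23
tool_pos: [0.4784, 0.2428, 0.0792]
eef_rot: [-0.701, 0.092, -0.092, 0.701]
contact_force: [-1.0, 0.3, -0.4]
opening: 0.649
mom [-0.047 -0.017 -0.015] ftool [-1.07  0.44  0.03] az 75.01
clock: 20.9
tool_pos: [0.478, 0.2424, 0.1992]
eef_rot: [0.701, -0.092, 0.092, -0.701]
contact_force: [-0.7, -0.3, 0.4]
opening: 0.652
mom [-0.012 -0.001 -0.009] ftool [-0.6  -0.35 -0.51] az 75.01
[0.47802916 0.2423834  0.19917487]
pred head top [[221.1704801  253.15806132]] hole [[219.5100213  205.36440255]]
```

View pics/w9.png

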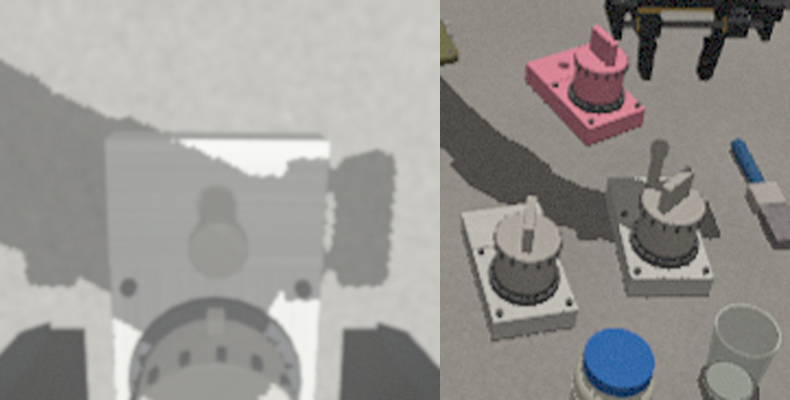

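The pin head is at (218,250) against a predicted (221,253), so the pin is seated upright. The lug at (215,318) still faces the hole, so the jar did not slip. The gripper is clear, so I'm handing in.

```bash
python3 -c 'from plant import job;print(job.finish_job())'
```

```text
the job is handed in; nothing more can be done
None
```

I found the loose lid on the first jar I tried, the leftmost of the three in the top view. Its marker pin is now in the hole in front of that jar. The job was handed in at about 21 s of the 67 s; it reports no verdict.

- **Lid:** it turned about 30° at 0.07–0.16 N m, with the finger opening steady. I didn't twist the other two lids, since only one jar is loose.
- **Pin:** the fingers stopped on the 22 mm head when I tried to grip the shaft, so I carried the pin by its head. The first insertion caught the hole's rim at about 25 N. I backed off, corrected by about 2.7 mm, and it then went down without resistance.
- **Last checks:**
  - After release, the pin head appeared within about 4 pixels of where a fully seated pin should be, and the pin looked upright.
  - The jar's lug still pointed at the hole, so the jar did not slip.
  - In the last picture the gripper was well clear and the objects in view looked undisturbed. I did not measure the bystanders' positions.
- **Disagreement:** the top camera first placed the lid's bar about 10 mm off in y compared with the wrist camera. The wrist value was right: the gripper closed on the bar with under 2 N of side force.

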